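# Load a fresh filter cassette onto the air sampler

### The arm

A 7-joint arm with a two-finger parallel gripper is mounted at the origin on a cart in front of the work surface, level with it; the furniture and walls round the work are solid. World frame = base frame: x ahead of the robot, y to its left, z up, the work surface at z = 0. Lengths are in m, angles in rad, forces in N, time in s.
With the tool pointing down it reaches from about 0.35 to 0.9 m from the base axis. Payload 7.2 kg.
Tool frame: the origin (TCP) lies midway between the tips of the shut fingers; the grasp point (between the pads) lies 19 mm behind it; z points along the fingers, y is the line along which they close (so a half turn about z gives the same grasp; the last joint's range is limited). The gripper opens to 85 mm and grips with 20 to 120 N. Pads are 22 mm wide; open, the fingers measure 114 mm over their backs; the gripper's body (76 mm by 85 mm) begins 54 mm behind the grasp point. The pads swing forward as they close: fully open they stand 13 mm farther back than shut.
Start: joints at [-1.179, 0.411, -0.013, 1.596, 0.006, 1.134, -0.082], TCP at [0.277, 0.56, 0.231] pointing down, gripper open.
Joint ranges: [-2.95, 2.95], [-0.29, 1.99], [-1.47, 1.44], [0.14, 2.54], [-1.03, 4.17], [0.13, 1.85], [-2.86, 2.86]. Speed limits (rad/s): [2.39, 2.39, 3.01, 3.01, 3.14, 3.14, 3.14].

### API

Orientations are given as a rotation vector (axis times angle).
In Python, from workcell import robot gives the robot as it stands.
- The arm moves only by the tool move_arm, never from a script. Its argument "plan" is a list of rows, each a list of 6 numbers: the shift along the tool's x, y, z in units of 40 mm (1.0 is 40 mm), then the turn, a rotation vector about the tool's x, y, z in units of 6 degrees (1.0 is 6 degrees). In form: [[dx, dy, dz, rx, ry, rz], ...]. A call has 1 to 8 rows; each row is the pose to reach, as a shift and turn from the pose commanded when the call began, along the tool's axes at that moment; what a row does not reach only later rows make up. A row lasts 1/10 s, in which the tool goes at most 50 mm and 8.59 degrees, less where a joint would pass 70% of its speed; a pose out of reach is approached as far as the arm can. A call with a gripper value outside its range is refused whole. "grip" is the opening, from -1 (shut) to 1 (fully open), so that 0 is half open, set as the call begins (left out, the last holds). The fingers move at their own pace and stop on an object; "grip_force" is the grip in N (left out, the last holds). Time passes only in rows, so rows that repeat a pose let the fingers close. It gives the time, the measured TCP pose, the force and the opening at its end, in the units of the state.
- robot.state(): the state, without advancing time (a new reading comes with each control period).
- robot.get_image(name): name is "scene" or "top" or "wrist"; returns (picture, depth): 384x512x3 uint8, red, green, blue; 384x512 float32, m along the optical axis (not along the pixel's ray), 0 where there is no reading.
- robot.camera_model(name): a dict with "camera_matrix" (3x3 intrinsics, pixels), "D" ([k1, k2, p1, p2, k3] as OpenCV has them; the pictures are not rectified), "R" (3x3) and "t" (3): a world point X has camera coordinates R X + t. Camera axes: x right, y down, z forward; pixel columns grow to the right and rows downward; lengths in m; the calibration is good to about 2 mm. A picture is of the moment at which its call begins: read the wrist's pose just before it. camera_model takes no time and is no camera call; for the wrist camera it gives the pose at the moment of the call.
- robot.hand_in(): hands the job in, once; it reports no verdict.
The state is a dict: "clock": time; "qpos": joint angles; "qvel": joint speeds; "joint_efforts": joint torques, N m; "eef_pos": TCP position; "eef_rot": TCP orientation; "wrist_force": force on the tool from outside, world axes, zero at the start; "moment": the same for the moment, N m; "grip_width": finger opening in m.
Only numpy, scipy, OpenCV 4.12 (cv2) and the standard library are available. Lean on these libraries where they do the work, as an engineer would, in place of code of your own. Each camera call takes 0.05 s, during which the arm holds its last target. There are 200 camera calls.

### The job

Work the dispenser's slide to push the lowest filter cassette out onto the dispenser's tray, and let the slide spring back so that the other two drop down. Then fit that cassette to the air sampler's bayonet port: press it in against the spring, turn it a quarter turn clockwise seen from above until it clicks up into its notches, and let go, leaving the other cassettes in the dispenser and the things around undisturbed.

Things in the scene. Friction and masses are not known exactly. Their poses are not given: they have to be found in the camera images.
- dispenser: Fixed gravity dispenser. Origin: tower centre, on the bench; +x points from outlet tray through the tower to the thumb plate. Base plate x -118 to +104 mm, 70 mm wide, top at z 6 mm; the tray is its part x -33 to -115 mm, with a 4 mm end lip. Tower 66 (x) by 51 (y) mm, walls to z 90 mm; the stack stands on the base plate, at first up to z 120 mm. A pushed-out cassette rests near x -76 mm.
- pusher (a joint): The dispenser's slide, m: 0 at rest, 0.078 at its stop, where the cassette is out on the tray. It moves in the dispenser's -x direction when its thumb plate is pushed from behind, against a return spring (2.4 N at rest, 5.5 N at the stop). Only once the slide has sprung back does the next cassette drop.
- thumb_plate (a point): Top edge of the slide's upright black thumb plate, at the middle of its rear face (away from the tower; the face to push towards the tower). At rest at x +150, y 0, z 80 mm in the dispenser's frame. The plate is 46 mm wide (y), 8 mm thick (x) and stands free above the 44 mm high slide; push between z 50 and 78 mm.
- cassette_1: White filter cassette, first the lowest in the dispenser, x along the dispenser's x. 56 x 42 x 38 mm, 60 g. Origin: centre of underside, z up. Body z 18 to 38 mm: 56 (x) by 42 (y) mm, flat sides at y +-21 mm to grip. Below it a 39 mm round plug, foot bevelled 3 mm, with two lugs at +x and -x reaching 27.5 mm from the axis, 8 mm wide, z 1.5 to 6.5 mm. Half a turn about z makes no difference.
- cassette_2: Identical cassette, second from the bottom; origin at the centre of its underside.
- cassette_3: Identical cassette, the top one; origin at the centre of its underside.
- port (a point): Bayonet port, a 73 mm aluminium ring on the sampler. Point: on its axis at the ring's top face, 64.5 mm above the bench, z up. Bore 44 mm. Entry slots for the lugs at +x and -x, 14 mm wide at the bore, wider outwards; locking notches at +y and -y. It turns only clockwise seen from above, from the slots 90 degrees to the notches; solid stops allow about 6 degrees more. Depths: see spring_plate.
- spring_plate (a joint): Sprung plate in the port, m pressed in: 0 free, 0.0105 bottom. The cassette's underside stands on it, 6 mm + this value below the port point. Laid in the slots it reads 0; to turn, press past 0.007 (8 N; 3.6 N at first, 10 N at the bottom); after the quarter turn the spring lifts the lugs 3 mm into the notches: locked, it reads 0.004, underside 10 mm below the port point.
- sampler: Fixed white air sampler that carries the port: box 124 (x) by 108 (y) by 45 mm, origin at the centre of its underside, under the port; display on its -x face. Its axes are parallel to the port's.
- tube_a: Bystander: loose upright capped sample tube, 30 mm wide, 99 mm tall; origin at its underside.
- tube_b: Bystander: loose upright capped sample tube, 30 mm wide, 97 mm tall; origin at its underside.
- pot: Bystander: loose upright white screw-lid pot, 48 mm wide, 83 mm tall; origin at its underside.

How it is judged:
On the way:
1. the lowest cassette lies on the dispenser's tray and the next one has dropped to the bottom of the tower (x of cassette_1 in the frame of dispenser below -0.06 m and z of each of cassette_1, cassette_2 in the frame of dispenser below 0.012 m), for 0.2 s.
At the end, for the whole second after the job is handed in: The first cassette is locked in the port, released: within 4 mm of its axis, upright, underside 8.5 to 12 mm below the ring's top, long side along the port's y within 9 degrees. The other two are stacked at the bottom of the tower (within 10 mm of its axis); slide back within 8 mm of rest (horizontal distance between cassette_1 and port below 0.004 m and z of cassette_1 in the frame of port between -0.012 and -0.0085 m and angle between the x axis of cassette_1 and the y axis of port, either way round below 0.16 rad and angle between cassette_1's own z axis and vertical below 0.08 rad and linear speed of cassette_1 below 0.02 m/s and horizontal distance between each of cassette_2, cassette_3 and dispenser below 0.01 m and z of cassette_2 in the frame of dispenser below 0.012 m and z of cassette_3 in the frame of dispenser below 0.05 m and value of joint pusher below 0.008 m); the robot touches nothing.
It fails at once if a tube or the pot standing by is tipped or pushed more than 30 mm (distance of any of tube_a, tube_b, pot from where it was at the start of the episode above 0.03 m or angle between any of tube_a, tube_b, pot's own z axis and vertical above 0.4 rad).
It also fails if it takes over 64 s, if anything falls off the work surface, if the arm or the gripper's body presses on something with over 40 N, if the wrist force passes 120 N, or if a joint passes its speed limit or range.

## Working session

There is one attempt and no reset: what is moved stays moved. The work goes in short steps, Python scripts to look and compute and a tool call to move; the robot and the scene stay as the last step left them, time stands still between calls to the robot, and variables do not carry over. Pictures are saved under pics/ and viewed, on a budget of 10 in all, crops included, one or two more only if the job needs it, and the job is handed in when it is done.

Besides the shell and the picture viewer there is one more tool, called after "Emit:" by a JSON object that holds its "name" and its "arguments". move_arm: Moves the arm, as the interface text tells. Its arguments: {"type":"object","properties":{"plan":{"type":"array"},"grip":{"type":"number"},"grip_force":{"type":"number"}},"required":["plan"]}

```bash
mkdir -p pics; ls
python3 - <<'E'
from workcell import robot
import cv2,numpy as np
print(robot.state())
for n in("scene","top"):
    p,d=robot.get_image(n); m=robot.camera_model(n)
    np.savez(f"pics/{n}0.npz",p=p,d=d,**{k:np.array(v) for k,v in m.items()})
    cv2.imwrite(f"pics/{n}0.png",p[:,:,::-1]); print(n,m)
E
```

```text
pics
{'clock': 0.0, 'qpos': array([-1.17921876,  0.41191173, -0.012738  ,  1.59707496,  0.00559528,
        1.134337  , -0.08220795]), 'qvel': array([-4.81005504e-05,  9.74291137e-05, -6.62626928e-04, -5.90652321e-04,
        4.95798402e-05, -9.53727001e-04, -7.57255033e-04]), 'joint_efforts': array([-1.11351063e-03, -6.00608897e+01,  6.81745838e-01, -2.99432856e+01,
        1.38014296e-02,  1.01741889e-02, -6.87350465e-06]), 'eef_pos': array([0.27713347, 0.55961001, 0.23043293]), 'eef_rot': array([-7.15748668e-01, -3.05868100e+00,  2.62595589e-03]), 'wrist_force': array([ 0.04646035,  0.5522257 , -0.18934341]), 'moment': array([-0.03884677,  0.03459349,  0.03653527]), 'grip_width': 0.08528668721347273}
scene {'camera_matrix': array([[387.69461451,   0.        , 253.89100512],
       [  0.        , 387.69461451, 190.78003247],
       [  0.        ,   0.        ,   1.        ]]), 'D': array([-0.04768663,  0.        ,  0.        ,  0.        ,  0.        ]), 'R': array([[ 0.87521784, -0.48363077, -0.00974752],
       [-0.32178398, -0.56704456, -0.75823185],
       [ 0.36117697,  0.66675464, -0.65191215]]), 't': array([-0.41569629,  0.39211904,  0.49944195])}
top {'camera_matrix': array([[447.27044026,   0.        , 253.69568331],
       [  0.        , 447.27044026, 188.86294192],
       [  0.        ,   0.        ,   1.        ]]), 'D': array([-0.15407343,  0.        ,  0.        ,  0.        ,  0.        ]), 'R': array([[ 0.01394266, -0.99989521,  0.00389628],
       [-0.99457382, -0.01427001, -0.1030499 ],
       [ 0.1030947 , -0.00243834, -0.99466856]]), 't': array([0.26517194, 0.60601583, 1.15002231])}
```

View pics/top0.png

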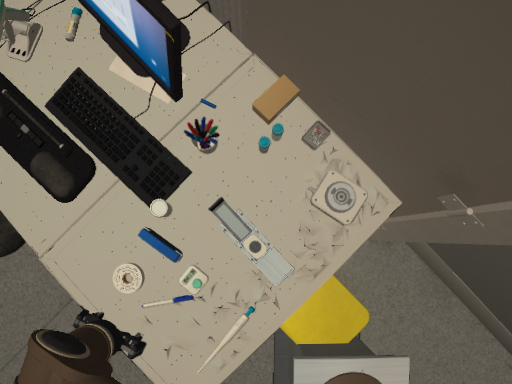

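View pics/scene0.png

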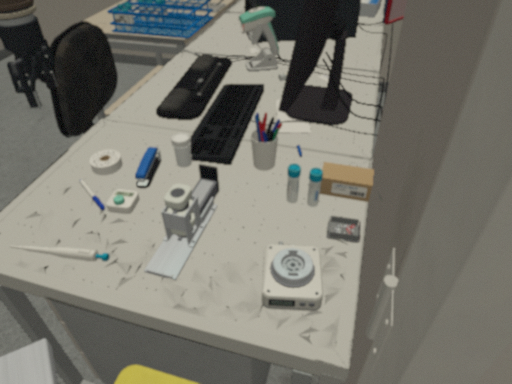

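The top view shows the dispenser with its tray at (275,265), tower at (254,245) and thumb plate at (216,207). The sampler is at (340,197), the tubes at (264,143) and (278,129), and the pot at (160,207). The scene view agrees, with the sampler's display facing the scene camera.

```bash
cat > h.py <<'E'
import cv2,numpy as np
from scipy.spatial.transform import Rotation as Rn
def load(f): return np.load(f)
def ray(c,uv,z):
    "pixels (N,2) -> world points on plane z"
    n=cv2.undistortPoints(np.array(uv,float).reshape(-1,1,2),c['camera_matrix'],c['D']).reshape(-1,2)
    d=np.c_[n,np.ones(len(n))]@c['R']; o=-c['R'].T@c['t']
    return o+d*((z-o[2])/d[:,2])[:,None]
def cloud(c):
    h,w=c['d'].shape; u,v=np.meshgrid(np.arange(w),np.arange(h))
    n=cv2.undistortPoints(np.stack([u,v],-1).reshape(-1,1,2).astype(float),c['camera_matrix'],c['D']).reshape(-1,2)
    return ((np.c_[n,np.ones(len(n))]*c['d'].reshape(-1,1)-c['t'])@c['R']).reshape(h,w,3)
E
python3 - <<'E'
from h import *
c=load('pics/top0.npz');p=c['p']
a=cv2.resize(p[190:295,195:305],None,fx=5,fy=5,interpolation=2)
b=cv2.resize(p[155:240,300:380],None,fx=3,fy=3,interpolation=2)
o=np.zeros((525,795,3),np.uint8);o[:,:550]=a;o[:255,550:790]=b
cv2.imwrite('pics/crop0.png',o[:,:,::-1])
X=cloud(c)
for n,uv in dict(tow=(254,245),thumb=(213,207),port=(340,197),pot=(160,207),ta=(264,143),tb=(278,129),bench=(200,250)).items(): print(n,X[uv[1],uv[0]].round(3))
E
```

```text
tow [0.457 0.271 0.117]
thumb [0.55  0.376 0.08 ]
port [0.581 0.05  0.057]
pot [0.547 0.511 0.08 ]
ta [0.711 0.25  0.1  ]
tb [0.749 0.214 0.094]
bench [ 0.438  0.416 -0.005]
```

View pics/crop0.png

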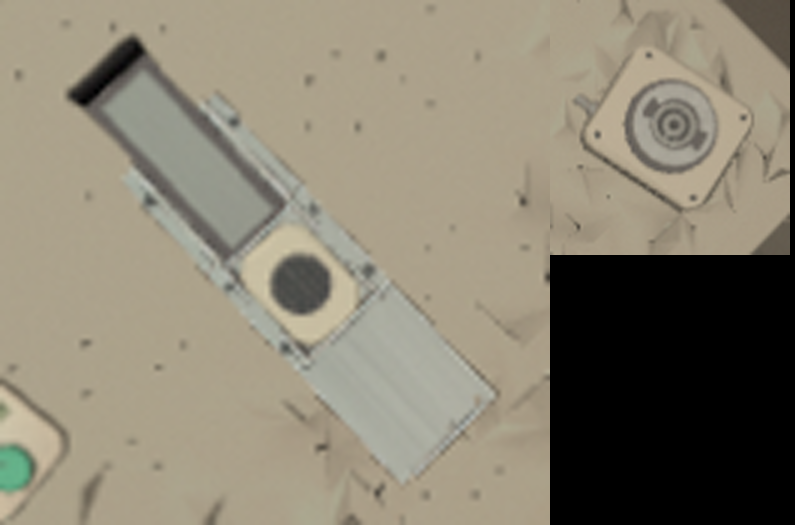

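The enlarged crop shows the thumb plate's rear edge from (68,95) to (135,35), the cassette disc centre at (301,284) and the tray lip corners at (495,393) and (405,483). In the inset the port is centred at about (673,125), with slots toward (652,107) and (698,142).

Run:
```python
from h import *
c=load('pics/top0.npz')
C=lambda q:[(q[0]+.5)/5-.5+195,(q[1]+.5)/5-.5+190]
P=lambda q:[(q[0]-550+.5)/3-.5+300,(q[1]+.5)/3-.5+155]
cas=ray(c,[C((301,284))],.12)[0]; th=ray(c,[C((68,95)),C((135,35))],.08); tr=ray(c,[C((405,483)),C((495,393))],.010)
print('cas',cas,'thumb',th,th.mean(0),'tray',tr,tr.mean(0))
ax=th.mean(0)-tr.mean(0);a=np.arctan2(ax[1],ax[0]);print('yaw',np.degrees(a),np.linalg.norm(ax[:2]))
e=th[1]-th[0];print('thumb edge yaw+90',np.degrees(np.arctan2(e[1],e[0]))+90, )
u=ax[:2]/np.linalg.norm(ax[:2]);print('centre from thumb',th.mean(0)[:2]-.150*u,'from tray',tr.mean(0)[:2]+.117*u)
print('port',ray(c,[P((673,125))],.0645), ray(c,[P((652,107)),P((698,142))],.0585))
X=cloud(c);m=np.abs(X[160:235,305:375,2]-.0645)<.006
q=X[160:235,305:375][m];print(m.sum(),q.mean(0),np.median(q,0))
R=Rn.from_rotvec([-7.15748668e-01, -3.05868100e+00,  2.62595589e-03]).as_matrix();print(R)
from workcell import robot
w=robot.camera_model('wrist');cw=-w['R'].T@w['t'];print('wristcam in tool',R.T@(cw-[.27713,.55961,.23043]),w['R']@R,w['camera_matrix'])
```

```text
cas [0.45339743 0.26932394 0.12      ] thumb [[0.54542594 0.38785506 0.08      ]
 [0.57629193 0.35463972 0.08      ]] [0.56085894 0.37124739 0.08      ] tray [[0.34606948 0.2120513  0.01      ]
 [0.39411408 0.16476782 0.01      ]] [0.37009178 0.18840956 0.01      ]
yaw 43.78414637704397 0.2642381081606052
thumb edge yaw+90 42.900350907214445
centre from thumb [0.45256618 0.26745587] from tray [0.45456013 0.26936695]
port [[0.58257324 0.04941994 0.0645    ]] [[0.59847525 0.06649942 0.0585    ]
 [0.56866091 0.02641934 0.0585    ]]
439 [0.58503891 0.04751083 0.06304379] [0.58371354 0.04806512 0.06325076]
[[-8.96168416e-01  4.43713580e-01 -6.55539112e-04]
 [ 4.43714051e-01  8.96167058e-01 -1.56365007e-03]
 [-1.06340213e-04 -1.69216572e-03 -9.99998563e-01]]
wristcam in tool [ 0.06380456  0.00101874 -0.14334913] [[ 4.75145060e-04  9.99999719e-01 -5.80044329e-04]
 [-9.65869605e-01  3.08680194e-04 -2.59028589e-01]
 [-2.59028338e-01  6.83323342e-04  9.65869481e-01]] [[339.71284996   0.         253.7515763 ]
 [  0.         339.71284996 190.45227246]
 [  0.           0.           1.        ]]
```

Emit:
{"name": "move_arm", "arguments": {"plan": [[-8.75,-0.21,0,0,0,-11.67],[-8.75,-0.21,0,0,0,-11.67],[-8.75,-0.21,0,0,0,-11.67],[-8.75,-0.21,0,0,0,-11.67],[-8.75,-0.21,0,0,0,-11.67],[-8.75,-0.21,0,0,0,-11.67],[-8.75,-0.21,0,0,0,-11.67],[-8.75,-0.21,0,0,0,-11.67]], "grip": -1}}

```text
clock: 0.9
eef_pos: [0.5945, 0.3895, 0.2298]
eef_rot: [-1.119, 2.935, -0.008]
wrist_force: [0.6, -0.6, 0.3]
grip_width: -0.0002
```

Emit:
{"name": "move_arm", "arguments": {"plan": [[0,0,0,0,0,0],[0,0,0,0,0,0],[0,0,0,0,0,0]]}}

```text
clock: 1.2
eef_pos: [0.5856, 0.3989, 0.2313]
eef_rot: [1.124, -2.933, -0.001]
wrist_force: [-0.6, -0.7, -0.9]
grip_width: -0.0002
```

```bash
cat >> h.py <<'E'
def snap(f,n="wrist"):
    from workcell import robot
    m=robot.camera_model(n); s=robot.state(); p,d=robot.get_image(n)
    np.savez(f"pics/{f}.npz",p=p,d=d,pos=s['eef_pos'],rot=s['eef_rot'],**{k:np.array(v) for k,v in m.items()})
    cv2.imwrite(f"pics/{f}.png",p[:,:,::-1]); return s
E
python3 -c "
from h import *
s=snap('w1');R=Rn.from_rotvec(s['eef_rot']).as_matrix();print(s['eef_pos'],R,s['clock'],s['qpos'])"
```

```text
[0.58561958 0.39885988 0.23126154] [[-7.43891183e-01 -6.68300175e-01 -8.85285460e-04]
 [-6.68300716e-01  7.43890969e-01  6.16144313e-04]
 [ 2.46786506e-04  1.04998123e-03 -9.99999418e-01]] 1.2 [-0.56490489  0.56405759 -0.1616242   1.35561461  0.0903218   1.22940057
  1.57054926]
```

View pics/w1.png

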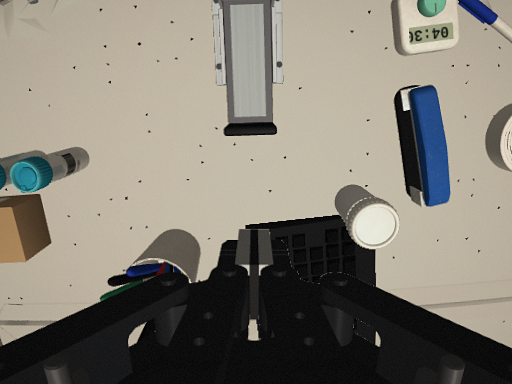

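The wrist view shows the plate's top rear edge at about row 134, columns 225–276. The fingers lie behind it at column 253. The pot is at (372,223), with the pen cup lower left at about (160,255).

Run:
```python
from h import *
c=load('pics/w1.npz');p=c['p']
g=cv2.cvtColor(p,cv2.COLOR_RGB2GRAY)
print(g[112:142,250]); print(g[129,215:290])
print('plate',ray(c,[(225,134),(276,134)],.08))
print('slide edges',ray(c,[(228,20),(232,110),(272,20),(272,110)],.044))
X=cloud(load('pics/top0.npz'))
for uv in[(205,140),(200,130),(213,133),(195,135),(207,148)]:print(uv,X[uv[1],uv[0]].round(3))
print('rangecup zmax',X[115:155,185:220].reshape(-1,3)[:,2].max())
```

```text
[167 169 166 171 134 104  99  99 103 105  69  16   6   6  10  19  24  26
  32  36  41  32  10 130 192 190 190 188 189 188]
[181 143 161 187 188 187 188 193 123  28  14  19  23  24  25  24  23  26
  27  26  27  21  25  24  28  24  28  25  31  28  28  29  28  27  27  26
  24  27  30  28  27  29  25  27  26  26  32  31  28  30  30  29  32  31
  28  29  30  28  30  29  21  37 182 191 187 187 188 188 186 187 185 189
 188 187 187]
plate [[0.57657677 0.35618064 0.08      ]
 [0.54719936 0.38886675 0.08      ]]
slide edges [[0.50132659 0.29047577 0.044     ]
 [0.55951246 0.34634525 0.044     ]
 [0.47469128 0.32013934 0.044     ]
 [0.53405975 0.37465835 0.044     ]]
(205, 140) [0.709 0.394 0.138]
(200, 130) [0.754 0.418 0.051]
(213, 133) [0.749 0.384 0.043]
(195, 135) [0.723 0.42  0.132]
(207, 148) [0.699 0.394 0.089]
rangecup zmax 1.205307719587294
```

Emit:
{"name": "move_arm", "arguments": {"plan": [[0,-0.075,2,0,0,-0.23],[0,-0.075,3.2,0,0,-0.23],[0,-0.075,4.0,0,0,-0.23],[0,-0.075,4.18,0,0,-0.23],[0,-0.075,4.18,0,0,-0.23],[0,-0.075,4.18,0,0,-0.23]]}}

```text
clock: 1.85
eef_pos: [0.59, 0.3965, 0.0663]
eef_rot: [-1.16, 2.917, 0.001]
wrist_force: [0.6, 0.8, -0.1]
grip_width: 0.0002
```

Emit:
{"name": "move_arm", "arguments": {"plan": [[0.4,0,0,0,0,0],[0.8,0,0,0,0,0],[1.1,0,0,0,0,0],[1.4,0,0,0,0,0],[1.7,0,0,0,0,0],[1.9,0,0,0,0,0],[2.1,0,0,0,0,0],[2.1,0,0,0,0,0]]}}

```text
clock: 2.65
eef_pos: [0.5306, 0.3394, 0.0681]
eef_rot: [-1.157, 2.912, 0.003]
wrist_force: [3.3, 3.0, 3.4]
grip_width: -0.0
```

```bash
cat >> h.py <<'E'
D0=np.array([.4530,.2695]);YAW=np.radians(43.3);U=np.array([np.cos(YAW),np.sin(YAW)]);V=np.array([-U[1],U[0]])
def disp(p): q=np.asarray(p)[...,:2]-D0; return np.stack([q@U,q@V],-1)
def st():
    from workcell import robot
    s=robot.state();R=Rn.from_rotvec(s['eef_rot']).as_matrix()
    print(round(s['clock'],2),s['eef_pos'].round(4),'yaw',np.degrees(np.arctan2(R[1,0],R[0,0])).round(2),'tilt',R[2].round(4),'F',s['wrist_force'].round(1),'M',s['moment'].round(2),'w',round(s['grip_width'],4),'disp',disp(s['eef_pos']).round(4))
    return s,R
E
python3 -c "
from h import *
st();snap('t1','top');a=np.load('pics/t1.npz')['p'][190:295,195:305]
cv2.imwrite('pics/t1c.png',cv2.resize(a,None,fx=4,fy=4,interpolation=2)[:,:,::-1])"
```

```text
2.65 [0.5306 0.3394 0.0681] yaw -136.65 tilt [-8.1e-03 -9.0e-04 -1.0e+00] F [3.3 3.  3.4] M [ 0.69 -0.74  0.03] w -0.0 disp [ 0.1044 -0.0023]
```

View pics/t1c.png

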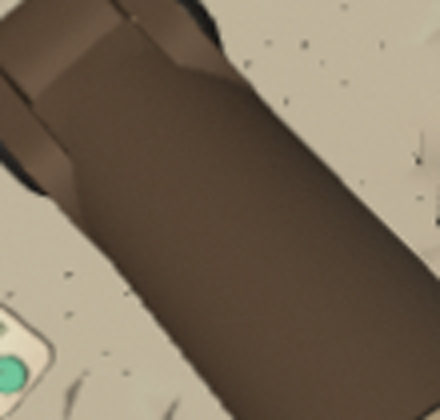

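The arm hides the dispenser in this view, so I'll go by force and pose.

Emit:
{"name": "move_arm", "arguments": {"plan": [[0.2,0,0,0,0,0],[0.35,0,0,0,0,0],[0.45,0,0,0,0,0],[0.5,0,0,0,0,0],[0.5,0,0,0,0,0]]}}

```text
clock: 3.2
eef_pos: [0.5163, 0.3258, 0.0669]
eef_rot: [-1.158, 2.913, 0.003]
wrist_force: [3.9, 4.1, 5.0]
grip_width: -0.0004
```

```bash
python3 -c "
from h import *
st();snap('w2')"
```

```text
3.2 [0.5163 0.3258 0.0669] yaw -136.64 tilt [-6.9e-03 -9.0e-04 -1.0e+00] F [3.9 4.1 5. ] M [ 0.69 -0.85  0.07] w -0.0004 disp [ 0.0846 -0.0025]
```

View pics/w2.png

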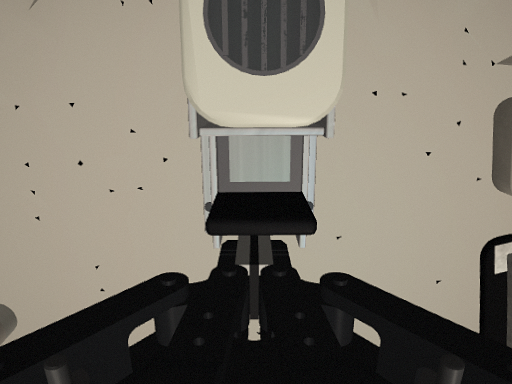

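The plate is pushed close behind the tower, at rows 192–235, and the fingers sit on its rear face. I'll push on to the stop.

Emit:
{"name": "move_arm", "arguments": {"plan": [[0.07,0,0,0,0,0],[0.14,0,0,0,0,0],[0.2,0,0,0,0,0],[0.2,0,0,0,0,0]]}}

```text
clock: 3.65
eef_pos: [0.5144, 0.324, 0.0674]
eef_rot: [-1.155, 2.903, 0.009]
wrist_force: [17.0, 14.6, -8.6]
grip_width: -0.0001
```

Run:
```python
from h import *
c=load('pics/w2.npz');g=cv2.cvtColor(c['p'],6)
print(g[185:245,225]); print(disp(ray(c,[(225,192),(225,233),(290,233)],.08)))
st()
```

```text
[ 92  90  93  89  89  91  82  37   9   5   5  10   0   8   3   0   3   6
   8   4   2   8   8   5   6  12   9   6  10   6   6   9   5   9  15  16
  15  18  17  23  24  26  27  23  26  24  25  26  17  19  72 174 168 170
 169 165 108  14   9  11]
[[ 0.05620341 -0.0149376 ]
 [ 0.07371128 -0.01532146]
 [ 0.07366502  0.01140295]]
3.65 [0.5144 0.324  0.0674] yaw -136.61 tilt [-0.0176 -0.001  -0.9998] F [17.  14.6 -8.6] M [ 3.02 -3.73  0.07] w -0.0001 disp [ 0.082  -0.0024]
```

Emit:
{"name": "move_arm", "arguments": {"plan": [[-0.4,0,0,0,0,0],[-1.0,0,0,0,0,0],[-1.7,0,0,0,0,0],[-2.4,0,0,0,0,0],[-2.9,0,0,0,0,0],[-2.9,0,-1,0,0,0],[-2.9,0,-2,0,0,0],[-2.9,0,-3,0,0,0]], "grip": 1}}

```text
clock: 4.45
eef_pos: [0.5919, 0.3976, 0.1858]
eef_rot: [1.16, -2.918, 0.001]
wrist_force: [0.1, -0.2, -0.5]
grip_width: 0.0854
```

```bash
python3 -c "
from h import *
s,R=st()
print(R)"
```

```text
4.45 [0.5919 0.3976 0.1858] yaw -136.65 tilt [ 1.6e-03  1.0e-04 -1.0e+00] F [ 0.1 -0.2 -0.5] M [ 0.06 -0.06  0.03] w 0.0854 disp [ 0.1889 -0.002 ]
[[-7.27145101e-01 -6.86482668e-01 -1.24453473e-03]
 [-6.86481984e-01  7.27146152e-01 -9.79576459e-04]
 [ 1.57742090e-03  1.42056448e-04 -9.99998746e-01]]
```

Emit:
{"name": "move_arm", "arguments": {"plan": [[1.1,0.05,-0.4,0,0,0],[2.3,0.05,-0.4,0,0,0],[3.5,0.05,-0.4,0,0,0],[4.7,0.05,-0.4,0,0,0],[5.7,0.05,-0.4,0,0,0],[6.3,0.05,-0.4,0,0,0],[6.3,0.05,-0.4,0,0,0],[6.3,0.05,-0.4,0,0,0]]}}

```text
clock: 5.25
eef_pos: [0.4081, 0.2264, 0.2013]
eef_rot: [-1.159, 2.918, 0.0]
wrist_force: [-0.7, 0.3, 0.7]
grip_width: 0.0855
```

```bash
python3 -c "
from h import *
st();snap('w3')"
```

```text
5.25 [0.4081 0.2264 0.2013] yaw -136.66 tilt [-1.7e-03 -6.0e-04 -1.0e+00] F [-0.7  0.3  0.7] M [-0.01 -0.03 -0.03] w 0.0855 disp [-0.0622 -0.0005]
```

View pics/w3.png

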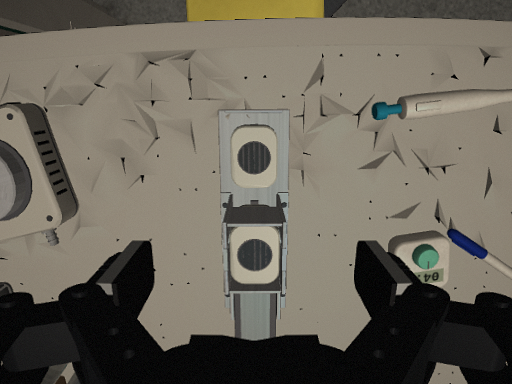

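The cassette lies on the tray at about (254,156), and the stack is lower inside the tower at (254,255). Next I'll measure both.

Run:
```python
from h import *
c=load('pics/w3.npz');p=c['p'].astype(int);X=cloud(c)
print('depth z cas',np.nanmedian(X[130:180,240:270,2]),'stack',np.median(X[235:275,240:270,2]))
def rect(r0,r1,c0,c1,z):
    s=p[r0:r1,c0:c1]; m=((s.min(-1)>120)&(s[...,0]-s[...,2]>12)).astype(np.uint8)
    m=cv2.morphologyEx(m,2,np.ones((3,3)));k=max(cv2.findContours(m,0,1)[0],key=cv2.contourArea)
    q=ray(c,k.reshape(-1,2)+[c0,r0],z);r=cv2.minAreaRect((q[:,:2]*1000).astype(np.float32));print('rect mm',r,'disp',disp(np.array(r[0])/1000).round(4))
    print('px',cv2.boundingRect(k))
rect(115,193,225,285,.044);rect(220,293,228,282,.082)
m=(p.max(-1)<105).astype(np.uint8)
k=max(cv2.findContours(m[138:175,235:275].copy(),0,1)[0],key=cv2.contourArea).reshape(-1,2)+[235,138]
(e,ax,_)=cv2.fitEllipse(k);w=ray(c,[e],.044);print('disc',e,ax,w,disp(w))
```

```text
depth z cas 0.04480259149793035 stack 0.08297150597392643
rect mm ((399.514892578125, 216.56967163085938), (53.35002899169922, 41.90847396850586), 43.378929138183594) disp [-0.0752 -0.0018]
px (5, 13, 48, 60)
rect mm ((454.29058837890625, 269.3346252441406), (52.04281997680664, 40.9277229309082), 43.38295364379883) disp [ 0.0008 -0.001 ]
px (2, 6, 50, 57)
disc (253.7183837890625, 157.2019500732422) (31.89244842529297, 32.01908493041992) [[0.39887404 0.21605619 0.044     ]] [[-0.07604415 -0.00177437]]
```

Emit:
{"name": "move_arm", "arguments": {"plan": [[0.37,-0.02,1.2,0,0,0],[0.37,-0.02,2.4,0,0,0],[0.37,-0.02,3.4,0,0,0],[0.37,-0.02,4.0,0,0,0],[0.37,-0.02,4.35,0,0,0],[0.37,-0.02,4.49,0,0,0],[0.37,-0.02,4.49,0,0,0],[0.37,-0.02,4.49,0,0,0]]}}

```text
clock: 6.1
eef_pos: [0.398, 0.2161, 0.021]
eef_rot: [-1.161, 2.918, 0.0]
wrist_force: [-0.9, 0.5, -0.4]
grip_width: 0.0855
```

```bash
python3 -c "
from h import *
st()"
```

```text
6.1 [0.398  0.2161 0.021 ] yaw -136.63 tilt [-9.e-04 -1.e-04 -1.e+00] F [-0.9  0.5 -0.4] M [ 0.01  0.01 -0.01] w 0.0855 disp [-0.0766 -0.0011]
```

Emit:
{"name": "move_arm", "arguments": {"plan": [[0,0,0,0,0,0],[0,0,0,0,0,0],[0,0,0,0,0,0],[0,0,0,0,0,0],[0,0,0,0,0,0],[0,0,0,0,0,0]], "grip": -1, "grip_force": 60}}

```text
clock: 6.7
eef_pos: [0.3978, 0.2156, 0.0213]
eef_rot: [-1.16, 2.918, 0.0]
wrist_force: [-1.8, -1.3, 7.5]
grip_width: 0.0413
```

Emit:
{"name": "move_arm", "arguments": {"plan": [[0,0,-0.5,0,0,0],[0,0,-1.2,0,0,0],[0,0,-2.2,0,0,0],[0,0,-3.2,0,0,0],[0,0,-4,0,0,0],[0,0,-4.5,0,0,0],[0,0,-4.5,0,0,0],[0,0,-4.5,0,0,0]]}}

```text
clock: 7.5
eef_pos: [0.3973, 0.2153, 0.2005]
eef_rot: [-1.16, 2.919, -0.0]
wrist_force: [-0.1, 0.0, -1.2]
grip_width: 0.0407
```

```bash
python3 -c "
from h import *
s,R=st();print(R)"
```

```text
7.5 [0.3973 0.2153 0.2005] yaw -136.65 tilt [-8.e-04 -3.e-04 -1.e+00] F [-0.1  0.  -1.2] M [-0.02 -0.   -0.02] w 0.0407 disp [-0.0777 -0.0012]
[[-7.27146659e-01 -6.86481711e-01  7.72698357e-04]
 [-6.86481734e-01  7.27146995e-01  2.77240818e-04]
 [-7.52186039e-04 -3.28848574e-04 -9.99999663e-01]]
```

Emit:
{"name": "move_arm", "arguments": {"plan": [[-0.4,-1.1,0,0,0,-0.3],[-0.8,-2.3,0,0,0,-0.6],[-1.2,-3.5,0,0,0,-0.9],[-1.6,-4.7,0,0,0,-1.2],[-1.9,-5.6,0,0,0,-1.44],[-2.0,-5.97,0,0,0,-1.44],[-2.0,-5.97,0,0,0,-1.44],[-2.0,-5.97,0,0,0,-1.44]]}}

```text
clock: 8.3
eef_pos: [0.618, 0.0976, 0.1989]
eef_rot: [1.376, -2.821, -0.002]
wrist_force: [-0.5, 0.2, -0.2]
grip_width: 0.0408
```

```bash
python3 -c "
from h import *
s,R=st();snap('w4');print(R)"
```

```text
8.3 [0.618  0.0976 0.1989] yaw -127.99 tilt [ 0.0018  0.0026 -1.    ] F [-0.5  0.2 -0.2] M [ 0.03 -0.01  0.01] w 0.0408 disp [ 0.0021 -0.2383]
[[-6.15462036e-01 -7.88160291e-01 -3.13663746e-03]
 [-7.88164547e-01  6.15464543e-01  2.05031922e-04]
 [ 1.76889112e-03  2.59837581e-03 -9.99995060e-01]]
```

View pics/w4.png

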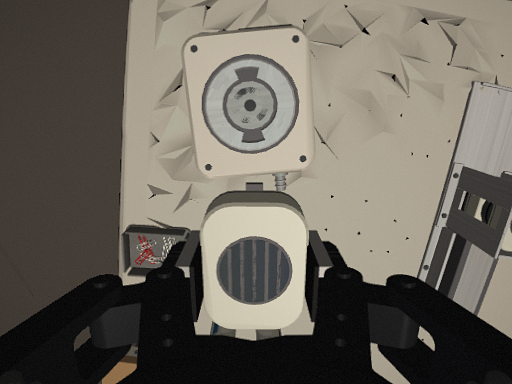

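Held cassette: grille at (254,270). The port ring is at (250,105), slots at (246,73) and (253,135), and box screws at (194,48), (295,39), (208,167), (303,158).

```bash
cat > port.py <<'E'
from h import *
import sys
c=load(f'pics/{sys.argv[1]}.npz');p=c['p'];g=cv2.cvtColor(p,6)
pos=c['pos'];R=Rn.from_rotvec(c['rot']).as_matrix()
def blob(mask,r0,r1,c0,c1):
    k=max(cv2.findContours(np.ascontiguousarray(mask[r0:r1,c0:c1].astype(np.uint8)),0,1)[0],key=cv2.contourArea)
    M=cv2.moments(k);return k.reshape(-1,2)+[c0,r0],np.array([M['m10']/M['m00']+c0,M['m01']/M['m00']+r0]),M['m00']
yaw=lambda a:np.degrees(np.arctan2(a[1],a[0]))
sc=[]
for u,v in[(194,48),(295,39),(208,167),(303,158)]:
    w=g[v-6:v+7,u-6:u+7].astype(float);w=np.clip(w.max()*.75-w,0,None);yy,xx=np.mgrid[-6:7,-6:7]
    sc.append([u+(w*xx).sum()/w.sum(),v+(w*yy).sum()/w.sum()])
S=ray(c,sc,.045)[:,:2];print('screws',np.round(sc,1),'mean',S.mean(0),'yaws',yaw(S[1]-S[0]),yaw(S[3]-S[2]),yaw(S[2]-S[0]),yaw(S[3]-S[1]),np.linalg.norm(S[1]-S[0]),np.linalg.norm(S[2]-S[0]))
# port ring: bright-neutral vs cream by saturation
hsv=cv2.cvtColor(p,41);sat=hsv[...,1].astype(int)
print('sat/gray row105',list(zip(range(194,306,4),sat[105,194:306:4],g[105,194:306:4])))
print('col250',list(zip(range(45,165,4),sat[45:165:4,250],g[45:165:4,250])))
for nm,b in dict(s1=(62,86,225,270),s2=(122,148,232,275)).items():
    k,m,a=blob(g<95,*b);print(nm,m,a,cv2.boundingRect(k),ray(c,[m],.06))
k,m,a=blob(g<100,230,310,205,300);e,ax,an=cv2.fitEllipse(k)
w=ray(c,[e],pos[2]+.0227)[0];print('grille',e,ax,'in tool',(R.T@(w-pos)).round(4))
E
python3 port.py w4
```

```text
screws [[193.6  48.2]
 [295.2  38.5]
 [207.9 166.7]
 [302.5 158.3]] mean [0.58421217 0.04741955] yaws 147.19158965938374 147.1674654286915 57.21969146609605 57.219223779876664 0.08434460829444765 0.10038516998033543
sat/gray row105 [(194, np.int64(38), np.uint8(181)), (198, np.int64(37), np.uint8(180)), (202, np.int64(11), np.uint8(67)), (206, np.int64(14), np.uint8(155)), (210, np.int64(10), np.uint8(177)), (214, np.int64(11), np.uint8(179)), (218, np.int64(11), np.uint8(179)), (222, np.int64(11), np.uint8(143)), (226, np.int64(16), np.uint8(126)), (230, np.int64(13), np.uint8(149)), (234, np.int64(13), np.uint8(152)), (238, np.int64(14), np.uint8(148)), (242, np.int64(14), np.uint8(148)), (246, np.int64(12), np.uint8(61)), (250, np.int64(8), np.uint8(63)), (254, np.int64(4), np.uint8(60)), (258, np.int64(13), np.uint8(150)), (262, np.int64(12), np.uint8(143)), (266, np.int64(9), np.uint8(145)), (270, np.int64(12), np.uint8(144)), (274, np.int64(11), np.uint8(87)), (278, np.int64(13), np.uint8(178)), (282, np.int64(10), np.uint8(179)), (286, np.int64(10), np.uint8(179)), (290, np.in
[... 791 characters left out ...]
6)), (121, np.int64(14), np.uint8(156)), (125, np.int64(15), np.uint8(148)), (129, np.int64(15), np.uint8(84)), (133, np.int64(17), np.uint8(88)), (137, np.int64(11), np.uint8(92)), (141, np.int64(27), np.uint8(62)), (145, np.int64(11), np.uint8(179)), (149, np.int64(16), np.uint8(165)), (153, np.int64(26), np.uint8(112)), (157, np.int64(35), np.uint8(187)), (161, np.int64(38), np.uint8(184))]
s1 [247.73199023  75.42246642] 273.0 (231, 67, 38, 19) [[0.57121906 0.02830373 0.06      ]]
s2 [251.71932974 133.74386595] 278.5 (232, 122, 39, 21) [[0.597259   0.06675421 0.06      ]]
grille (254.0248565673828, 269.99261474609375) (66.5957260131836, 74.22901916503906) in tool [-0.0008 -0.0011 -0.0227]
```

Emit:
{"name": "move_arm", "arguments": {"plan": [[0.6,-0.05,0,0,0,-0.4],[1.2,-0.087,0.4,0,0,-0.865],[1.53,-0.087,1.2,0,0,-0.865],[1.53,-0.087,2.0,0,0,-0.865],[1.53,-0.087,2.4,0,0,-0.865],[1.53,-0.087,2.4,0,0,-0.865],[1.53,-0.087,2.4,0,0,-0.865]]}}

```text
clock: 9.05
eef_pos: [0.5842, 0.0476, 0.1052]
eef_rot: [-1.506, 2.757, 0.001]
wrist_force: [-0.2, 0.2, -0.6]
grip_width: 0.041
```

```bash
python3 -c "
from h import *
s,R=st();print(s['qpos'].round(3));print('err tool mm',1000*R.T@(np.array([.5831,.0473,.088])-s['eef_pos']))
snap('w5');snap('s5','scene')
a=np.load('pics/s5.npz')['p'][200:330,220:360]
cv2.imwrite('pics/s5c.png',cv2.resize(a,None,fx=5,fy=4.5,interpolation=2)[:,:,::-1])"
```

```text
9.05 [0.5842 0.0476 0.1052] yaw -122.72 tilt [-5.e-04  2.e-04 -1.e+00] F [-0.2  0.2 -0.6] M [0.03 0.   0.  ] w 0.041 disp [-0.0567 -0.2514]
[-0.081  0.484 -0.111  1.814  0.068  0.847  2.347]
err tool mm [ 0.86787669  0.69511857 17.16449191]
```

View pics/s5c.png

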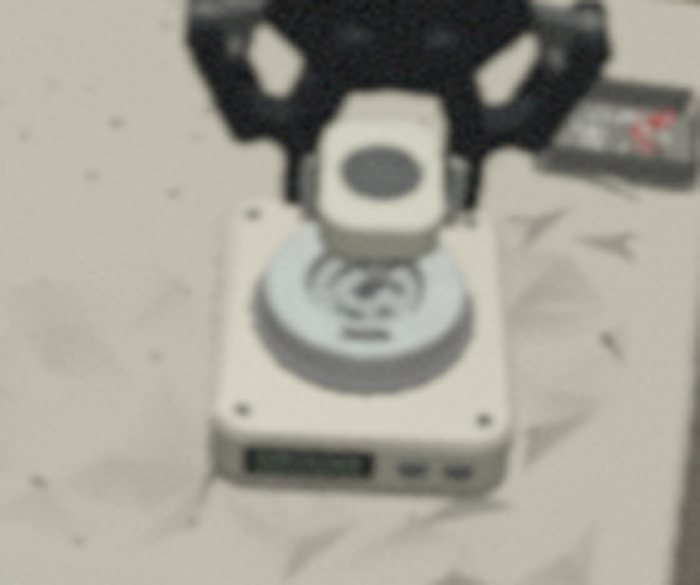

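The cassette hangs over the port. Its grille is at about scene pixel (296,238) and the port centre at about (293.6,264). I'll cross-check the alignment in this view.

Run:
```python
from h import *
c=load('pics/s5.npz')
Q=lambda x,y:[(x+.5)/5-.5+220,(y+.5)/4.5-.5+200]
cas=ray(c,[Q(380,172)],.1052+.0227)[0]; 
# ring outer top-edge extremes left/right & bottom
print('cassette scene',cas,'tcp',c['pos'])
print('port centre',ray(c,[Q(367.5,288)],.0585),'ring L/R',ray(c,[Q(266,290),Q(466,290)],.0645),'front/…',ray(c,[Q(367,358)],.0645))
print('screws',ray(c,[Q(252,214),Q(242,410),Q(484,420)],.045))
```

```text
cassette scene [0.58395397 0.04790321 0.1279    ] tcp [0.58481132 0.04744323 0.1057537 ]
port centre [[0.58379225 0.04817148 0.0585    ]] ring L/R [[0.54851183 0.06143456 0.0645    ]
 [0.61113109 0.02600378 0.0645    ]] front/… [[0.56197796 0.01581204 0.0645    ]]
screws [[ 0.57350076  0.1127032   0.045     ]
 [ 0.5192464   0.02816599  0.045     ]
 [ 0.5902592  -0.01725259  0.045     ]]
```

Emit:
{"name": "move_arm", "arguments": {"plan": [[0.01,0.01,0.25,0,0,0],[0.01,0.01,0.45,0,0,0],[0.01,0.01,0.6,0,0,0],[0.01,0.01,0.72,0,0,0],[0.01,0.01,0.78,0,0,0],[0.01,0.01,0.78,0,0,0]]}}

```text
clock: 9.75
eef_pos: [0.5837, 0.0462, 0.073]
eef_rot: [1.503, -2.758, -0.001]
wrist_force: [-2.5, -0.1, 3.4]
grip_width: 0.0409
```

```bash
python3 -c "
from h import *
st()"
```

```text
9.75 [0.5837 0.0462 0.073 ] yaw -122.82 tilt [ 7.e-04  7.e-04 -1.e+00] F [-2.5 -0.1  3.4] M [-0.1   0.47  0.  ] w 0.0409 disp [-0.0581 -0.2521]
```

Emit:
{"name": "move_arm", "arguments": {"plan": [[-0.01,0,0.06,0,0,0],[-0.01,0,0.12,0,0,0],[-0.01,0,0.18,0,0,0],[-0.01,0,0.2,0,0,0],[-0.01,0,0.2,0,0,0]]}}

```text
clock: 10.25
eef_pos: [0.5845, 0.0464, 0.0658]
eef_rot: [-1.503, 2.758, -0.001]
wrist_force: [-2.9, -1.3, 8.5]
grip_width: 0.0408
```

```bash
python3 -c "
from h import *
st()"
```

```text
10.25 [0.5845 0.0464 0.0658] yaw -122.82 tilt [-2.e-04 -6.e-04 -1.e+00] F [-2.9 -1.3  8.5] M [-0.17  0.72  0.02] w 0.0408 disp [-0.0573 -0.2525]
```

Emit:
{"name": "move_arm", "arguments": {"plan": [[0,0.02,0.025,0,0,0],[0,0.02,0.025,0,0,0.6],[0,0.02,0.025,0,0,1.6],[0,0.02,0.025,0,0,2.6],[0,0.02,0.025,0,0,3.6],[0,0.02,0.025,0,0,4.6],[0,0.02,0.025,0,0,5.0],[0,0.02,0.025,0,0,5.0]]}}

```text
clock: 11.05
eef_pos: [0.585, 0.0474, 0.0655]
eef_rot: [-0.736, 3.051, -0.001]
wrist_force: [-0.6, 0.5, 8.7]
grip_width: 0.041
```

```bash
python3 -c "
from h import *
st()"
```

```text
11.05 [0.585  0.0474 0.0655] yaw -152.89 tilt [-0.003  -0.0011 -1.    ] F [-0.6  0.5  8.7] M [-0.03  0.14 -0.06] w 0.041 disp [-0.0563 -0.2522]
```

Turning freely with low side force and 8.7 N down. I'll continue.

Emit:
{"name": "move_arm", "arguments": {"plan": [[0,0,0,0,0,1],[0,0,0,0,0,2],[0,0,0,0,0,3],[0,0,0,0,0,4],[0,0,0,0,0,5],[0,0,0,0,0,5.4],[0,0,0,0,0,5.4]]}}

```text
clock: 11.75
eef_pos: [0.5849, 0.0474, 0.0654]
eef_rot: [0.145, 3.135, 0.001]
wrist_force: [-0.2, -0.6, 7.8]
grip_width: 0.0407
```

Emit:
{"name": "move_arm", "arguments": {"plan": [[0,0,0,0,0,1],[0,0,0,0,0,2],[0,0,0,0,0,3],[0,0,0,0,0,4],[0,0,0,0,0,4.6],[0,0,0,0,0,4.7],[0,0,0,0,0,4.7],[0,0,0,0,0,4.7]]}}

```text
clock: 12.55
eef_pos: [0.585, 0.0473, 0.0654]
eef_rot: [0.902, 3.006, 0.002]
wrist_force: [0.3, 0.1, 7.7]
grip_width: 0.041
```

```bash
python3 -c "
from h import *
st()"
```

```text
12.55 [0.585  0.0473 0.0654] yaw 146.59 tilt [-0.0024  0.0022 -1.    ] F [0.3 0.1 7.7] M [ 0.01  0.15 -0.05] w 0.041 disp [-0.0563 -0.2523]
```

Emit:
{"name": "move_arm", "arguments": {"plan": [[0,0,-0.03,0,0,0],[0,0,-0.06,0,0,0],[0,0,-0.09,0,0,0],[0,0,-0.11,0,0,0],[0,0,-0.11,0,0,0]]}}

```text
clock: 13.05
eef_pos: [0.585, 0.0473, 0.0697]
eef_rot: [0.902, 3.006, 0.002]
wrist_force: [-0.2, 0.1, 5.3]
grip_width: 0.041
```

```bash
python3 -c "
from h import *
st()"
```

```text
13.05 [0.585  0.0473 0.0697] yaw 146.6 tilt [-0.0024  0.0022 -1.    ] F [-0.2  0.1  5.3] M [-0.05 -0.02 -0.04] w 0.041 disp [-0.0563 -0.2522]
```

Emit:
{"name": "move_arm", "arguments": {"plan": [[0,0,-0.01,0,0,0],[0,0,-0.02,0,0,0],[0,0,-0.02,0,0,0]]}}

```text
clock: 13.35
eef_pos: [0.5849, 0.0473, 0.0699]
eef_rot: [0.902, 3.007, 0.002]
wrist_force: [5.0, 0.6, 1.7]
grip_width: 0.0413
```

Emit:
{"name": "move_arm", "arguments": {"plan": [[0,0,-0.01,0,0,0],[0,0,-0.02,0,0,0],[0,0,-0.02,0,0,0]]}}

```text
clock: 13.65
eef_pos: [0.5848, 0.0473, 0.07]
eef_rot: [0.902, 3.007, 0.001]
wrist_force: [7.4, 0.4, -5.6]
grip_width: 0.0408
```

It resists an upward pull, so it is locked. Next I'll relieve the pull, open and retreat.

Emit:
{"name": "move_arm", "arguments": {"plan": [[0,0,0.03,0,0,0],[0,0,0.03,0,0,0]]}}

```text
clock: 13.85
eef_pos: [0.5844, 0.0472, 0.0696]
eef_rot: [0.902, 3.008, 0.001]
wrist_force: [3.9, 1.3, 5.2]
grip_width: 0.041
```

Emit:
{"name": "move_arm", "arguments": {"plan": [[0,0,0,0,0,0],[0,0,0,0,0,0],[0,0,0,0,0,0],[0,0,0,0,0,0],[0,0,0,0,0,0]], "grip": 1}}

```text
clock: 14.35
eef_pos: [0.5832, 0.047, 0.0689]
eef_rot: [-0.903, -3.008, 0.0]
wrist_force: [0.4, 0.1, 0.6]
grip_width: 0.0856
```

Emit:
{"name": "move_arm", "arguments": {"plan": [[0,0,-0.5,0,0,0],[0,0,-1.2,0,0,0],[0,0,-2.2,0,0,0],[-0.7,0,-3.2,0,0,0],[-1.5,0,-3.2,0,0,0],[-1.5,0,-3.2,0,0,0],[-1.5,0,-3.2,0,0,0]]}}

```text
clock: 15.05
eef_pos: [0.6332, 0.0138, 0.1965]
eef_rot: [-0.904, -3.007, 0.001]
wrist_force: [-1.2, -0.5, -0.3]
grip_width: 0.0857
```

```bash
python3 -c "
from h import *
st();snap('w6');snap('t6','top');snap('s6','scene')"
```

```text
15.05 [0.6332 0.0138 0.1965] yaw 146.54 tilt [ 1.e-03 -7.e-04 -1.e+00] F [-1.2 -0.5 -0.3] M [-0.04  0.06 -0.06] w 0.0857 disp [-0.0442 -0.3097]
```

View pics/w6.png

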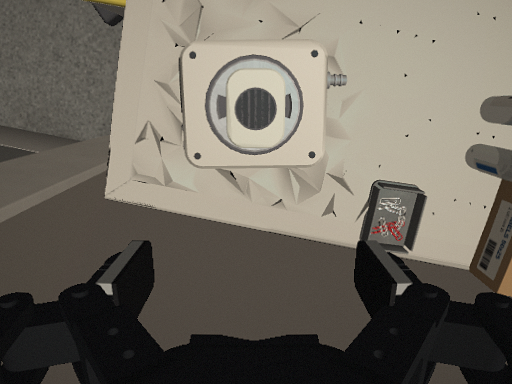

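View pics/s6.png

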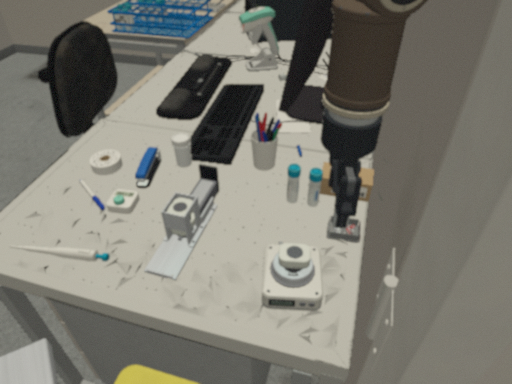

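The wrist view shows the cassette centred in the ring at (256,108), across the empty slots at (222,107) and (290,104). The scene view shows the slide back, the tray empty and the tubes and pot standing. A numeric check follows.

Run:
```python
from h import *
c=load('pics/w6.npz');p=c['p'].astype(int);X=cloud(c)
for nm,(u,v) in dict(top=(256,84),top2=(256,135),ring=(256,60),box=(200,75)).items(): print(nm,np.median(X[v-2:v+3,u-2:u+3].reshape(-1,3),0).round(4))
g=cv2.cvtColor(c['p'],6)
k=max(cv2.findContours((g<100)[85:133,232:280].astype(np.uint8).copy(),0,1)[0],key=cv2.contourArea).reshape(-1,2)+[232,85]
e,ax,_=cv2.fitEllipse(k)
sc=[]
for u,v in[(193,55),(314,54),(197,156),(311,155)]:
    w=g[v-6:v+7,u-6:u+7].astype(float);w=np.clip(w.max()*.75-w,0,None);yy,xx=np.mgrid[-6:7,-6:7];sc.append([u+(w*xx).sum()/w.sum(),v+(w*yy).sum()/w.sum()])
S=ray(c,sc,.045)[:,:2];print('disc',e,ray(c,[e],.0925),'box centre',S.mean(0))
a=(S[1]-S[0]);print('box yaw',np.degrees(np.arctan2(a[1],a[0])))
s=p[65:152,225:288];m=((s.min(-1)>110)&(s[...,0]-s[...,2]>18)).astype(np.uint8);m=cv2.morphologyEx(m,2,np.ones((3,3)))
q=max(cv2.findContours(m,0,1)[0],key=cv2.contourArea).reshape(-1,2)+[225,65];print('cas rect',cv2.minAreaRect((ray(c,q,.0925)[:,:2]*1000).astype(np.float32)))
A=load('pics/scene0.npz')['p'].astype(int);B=load('pics/s6.npz')['p'].astype(int);d=np.abs(A-B).max(-1)
for nm,(r0,r1,c0,c1) in dict(thumb=(164,180,198,220),tubes=(160,205,285,322),pot=(130,168,170,194),cup=(110,170,250,282),tray=(235,275,145,215)).items(): print(nm,(d[r0:r1,c0:c1]>40).sum())
t=cloud(load('pics/t6.npz'));print('thumb top view',t[207,213],'stack',t[246,255])
```

```text
top [0.5722 0.0574 0.0931]
top2 [0.6019 0.0378 0.0932]
ring [0.5562 0.0684 0.0645]
box [0.5385 0.024  0.0454]
disc (255.33975219726562, 108.43695831298828) [[0.58594213 0.04776922 0.0925    ]] box centre [0.58432643 0.04741443]
box yaw 57.25528457650447
cas rect ((585.8629150390625, 47.697608947753906), (41.20381546020508, 55.441524505615234), 57.261138916015625)
thumb 0
tubes 0
pot 0
cup 0
tray 0
thumb top view [0.5496941  0.37587159 0.07933777] stack [0.45347338 0.26858955 0.0828548 ]
```

```bash
python3 -c "
from workcell import robot
print(robot.hand_in())"
```

```text
the job is handed in; nothing more can be done
None
```

The cassette is locked in the port and released, and the job is handed in at about 15 s on the robot clock. No verdict came back, so this rests on my own checks.

I pushed the thumb plate with shut fingers to its stop (about 22 N), then let it spring back. The cassette was measured on the tray at x −76 mm and the other two dropped. I gripped it, laid it in the slots, pressed it down about 8 mm, turned it 90° clockwise and let it lift into the notches. It held against an upward pull, and I then let go and backed off.

Last checks:
- **Cassette in the port:** its top is at z 0.093 m, so the underside is about 9.5 mm below the ring top. It is about 1.6 mm off the axis, and its long side is along the port's y to within about 0.1°.
- **Dispenser:** the stack top is at 83 mm, which fits two cassettes, and the thumb plate is back at its starting place.
- **Surroundings:** the tubes, pot and pen cup show no change from the first scene picture.
- **Disagreements:** the cameras differed by up to about 2.5 mm on the port's position, within the clearance. I viewed 10 pictures.

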